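Hold the sprung gauge-case lid at its pointer

ROBOT

A 7-joint arm with a two-finger parallel gripper is mounted at the origin on a cart in front of the work surface, level with it; the furniture and walls round the work are solid. World frame = base frame: x ahead of the robot, y to its left, z up, the work surface at z = 0. Lengths are in m, angles in rad, forces in N, time in s.
With the tool pointing down it reaches from about 0.375 to 0.925 m from the base axis. Payload 3.1 kg.
Tool frame: the origin (TCP) lies midway between the tips of the shut fingers; the grasp point (between the pads) lies 19 mm behind it; z points along the fingers, y is the line along which they close (so a half turn about z gives the same grasp; the last joint's range is limited). The gripper opens to 85 mm and grips with 20 to 120 N. Pads are 22 mm wide; open, the fingers measure 114 mm over their backs; the gripper's body (76 mm by 85 mm) begins 54 mm behind the grasp point. The pads swing forward as they close: fully open they stand 13 mm farther back than shut.
Start: joints at [-1.265, 0.383, 0.044, 1.598, -0.018, 1.161, -0.05], TCP at [0.255, 0.598, 0.231] pointing down, gripper open.
Joint ranges: [-2.61, 2.61], [-0.41, 2.15], [-1.48, 1.57], [0, 2.5], [-1.57, 4.71], [0.05, 1.97], [-2.85, 2.85]. Speed limits (rad/s): [2.79, 2.79, 3.14, 3.14, 3.14, 3.14, 3.14].

INTERFACE

Orientations are given as a unit quaternion [x, y, z, w].
In Python, from station import * gives the robot as it stands. Calls block until the motion is done:
- move_pose(position, orientation): joint-space move of the TCP to a pose.
- servo_line(position, ori=None, velocity=0.15): straight line of the TCP; ori=None keeps the orientation; velocity is the mean speed in m/s.
- move_j(angles): joint-space move.
- move_gripper(opening, effort=None): opening from 0.0 (shut) to 1.0 (fully open); effort is the grip in N (None keeps the last); returns when the fingers have stopped.
- wait(seconds).
- inverse_kinematics(position, orientation): joint angles nearest the present ones, or None.
- sense(): the state.
- read_camera(name): name is "scene" or "top" or "wrist"; returns a dict with "pixels" (420x560x3 uint8, red, green, blue), "range_z" (420x560 float32, m along the optical axis (not along the pixel's ray), 0 where there is no reading), "fov_y" (degrees; the focal length in pixels is half the picture's height over the tangent of half this angle, whatever the lens; pixels are square), "cx", "cy" (the principal point, pixels), "extrinsics" (4x4, takes a point from camera to world coordinates); the wrist camera has in their place "tool_from_camera" (4x4, takes a point from camera to tool coordinates, whose origin is the TCP and whose axes are the flange's). Camera axes: x right, y down, z forward; pixel columns grow to the right and rows downward; lengths in m; the calibration is good to about 2 mm. A picture is of the moment at which its call begins: read the wrist's pose just before it.
A pose or a line that the arm cannot do raises PlanningError and nothing moves.
- job_done(): hands the job in; it is judged then, once.
Trained networks look in a picture, given as the dict that the camera call returned (one of the last four; its "shot" number tells which), for a name from the list of things; names that differ only in an ending like _2 or _b are one class to them, and where a whole thing is asked for, a point or a joint stands for the part that bears it (a point fixed in the world has none). Each returns a list of dicts, best first, with "score" (0 to 1); they miss things now and then, are a little off and sometimes report something else, mostly with a low value. They report only what shows in the picture. A call takes as long as a camera call.
- recognise(target, picture): "bbox" ([left, top, width, height] in pixels, round what is visible of it).
- masks_of(target, picture): "pixels" (420x560 bool, what is visible of it) and "bbox" ([left, top, width, height] in pixels, round what is visible of it).
- landmark_of(target, picture): "centre" ([column, row] in pixels: a listed point, or the origin of a listed thing).
The state is a dict: "t": time; "joint_pos": joint angles; "joint_vel": joint speeds; "joint_torque": joint torques, N m; "ee_pos": TCP position; "eef_rot": TCP orientation; "force": force on the tool from outside, world axes, zero at the start; "ft_torque": the same for the moment, N m; "opening": opening from 0.0 (shut) to 1.0 (fully open); "grip_force": force on a finger pad.
Only numpy, scipy, OpenCV 4.12 (cv2) and the standard library are available. Lean on these libraries where they do the work, as an engineer would, in place of code of your own. Each camera call takes 0.05 s, during which the arm holds its last target. There are 200 camera calls.

TASK

The yellow oil stone has been left on the sprung blue lid of the gauge case. Set it down flat in the black tray without dropping it, and only then raise the lid by its steel bar handle until the lid is in line with the red pointer beside it. Finish still gripping the bar and holding the lid steadily there (let go, it springs shut); do not shift the pointer or the other things on the bench.

Things in the scene. Friction and masses are not known exactly. Their poses are not given: they have to be found in the camera images.
- case: grey gauge case fixed to the bench, 170 mm (x) by 150 mm (y), 60 mm high without the lid; origin at the centre of its underside, x from the front (handle side) to the hinge side, z up. It is turned by up to 0.35 rad. The closed lid's top is 68 mm above the bench. A thin steel quadrant with white graduations and the red pointer stand at its right (-y) side, at y = -85 to -105 mm from its middle, up to 190 mm above the bench
- lid_angle (a joint): opening angle of the blue lid in rad: 0 shut (start), up to 1.2; hinged along the case's far top edge, the front edge rises as it opens. A spring pulls it shut: lifting at the bar takes about 4 N at first and about 6 N at 0.8 rad; released, it snaps shut
- lid: flat blue steel lid, 170 x 150 mm, 8 mm thick, with a white line along its right edge; origin a point on the lid's hinge axis (which is parallel to the case's y), midway along it, at x = 85 mm, y = 0, z = 64 mm in the case's frame; its axes turn with the lid and are the case's own when shut
- lid_bar (a point): the lid's handle: a straight round steel bar 10 mm thick, 100 mm long between posts at its ends, fixed to the lid along the case's y near the front edge. Origin at the middle of the bar, 158 mm in front of the hinge axis and 40 mm above it when shut (36 mm above the lid's top face); its axes are those of the lid, parallel to the case's when shut. The bar is round and can turn between the fingers, so the hand may stay upright while the lid rises
- pointer (a joint): angle of the red pointer in rad, in the same sense as the lid's: the lid is in line with the pointer when both joints have the same value. Set between 0.35 and 0.8; stays where it is, held by friction
- pointer_tip (a point): tip of the red pointer, a thin red rod that runs 150 mm out from the hinge axis, 99 mm to the right (-y) of the case's middle; x points from tip to hinge axis
- stone: oil stone in a yellow holder, a bar 32 mm (x) by 100 mm (y) by 22 mm high, about 0.12 kg; origin at the centre of its underside. Starts lying on the closed lid, behind the bar, lengthwise along it within about 0.35 rad. (A second, like stone lies far to the left among other things of the bench and is not meant)
- tray: shallow black tray fixed to the bench, 130 mm (x) by 150 mm (y), 20 mm high, walls and floor 4 mm; origin at the centre of its underside. It may stand to the left or right of the case
- deadblow_small: bystander, not to be moved: orange dead-blow hammer lying down, 160 mm long, 35 mm high; origin at the centre of its underside
- tbolt_1: bystander, not to be moved: dark T-slot bolt lying down, 34x66x30 mm; origin at the centre of its underside
- collet_1: bystander, not to be moved: steel collet, 28 mm across, 42 high; origin at the centre of its underside
- collet_2: bystander, not to be moved: steel collet, 33 mm across, 42 high; origin at the centre of its underside
- block_1: bystander, not to be moved: steel set-up block with holes, 51x76x26 mm; origin at the centre of its underside

How it is judged:
By the outcome, as a careful person would: the job done as asked, in the order asked, and still so for the second after the job is handed in, while the arm keeps its last pose, push and grip.
It also fails if it takes over 51 s, if anything falls off the work surface, if the arm or the gripper's body presses on something with over 40 N, if the wrist force passes 120 N, or if a joint passes its speed limit or range.

## Working session

There is one attempt and no reset: what is moved stays moved. The work goes in short steps, each a Python script; the robot and the scene stay as the last script left them, time stands still between calls to the robot, and variables do not carry over. Pictures are saved under pics/ and viewed, at most 10 in all, crops included, and the job is handed in when it is done.

```bash
mkdir -p pics; ls; cat > h.py <<'E'
from station import *
import numpy as np, cv2
from scipy.spatial.transform import Rotation as R
def K(p):
    f=210/np.tan(np.radians(p["fov_y"])/2); return f,p["cx"],p["cy"]
def ext(p,s=None):
    if "extrinsics" in p: return np.array(p["extrinsics"])
    T=np.eye(4); T[:3,:3]=R.from_quat(s["eef_rot"]).as_matrix(); T[:3,3]=s["ee_pos"]
    return T@np.array(p["tool_from_camera"])
def cloud(p,T):
    f,cx,cy=K(p); z=p["range_z"]; v,u=np.mgrid[0:420,0:560]
    P=np.stack([(u-cx)/f*z,(v-cy)/f*z,z],-1)
    W=P@T[:3,:3].T+T[:3,3]; W[z<=0]=np.nan; return W
def save(p,n): cv2.imwrite(f"pics/{n}.png",cv2.cvtColor(p["pixels"],cv2.COLOR_RGB2BGR))
def rect(W,m):
    P=W[m]; P=P[~np.isnan(P[:,0])]; 
    (c,s,a)=cv2.minAreaRect(P[:,:2].astype(np.float32)); return c,s,a,np.percentile(P[:,2],[5,50,95])
def down(yaw): # tool z down, tool y axis (closing) along world direction yaw
    y=np.array([np.cos(yaw),np.sin(yaw),0]); z=np.array([0,0,-1.]); x=np.cross(y,z)
    return R.from_matrix(np.stack([x,y,z],1)).as_quat()
E
python3 - <<'E'
from h import *
np.set_printoptions(precision=3,suppress=True)
s=sense(); print(s)
for n in ["top","scene"]:
    p=read_camera(n); save(p,n); T=ext(p); W=cloud(p,T); print(n,T,K(p))
    np.savez(f"{n}.npz",W=W,px=p["pixels"])
    for t in ["case","lid","stone","tray","pointer"]:
        for d in masks_of(t,p)[:2]:
            print(t,round(d["score"],2),d["bbox"],rect(W,d["pixels"]))
    for t in ["lid_bar","pointer_tip","stone","tray"]:
        for d in landmark_of(t,p)[:2]:
            c=d["centre"]; print(t,round(d["score"],2),c,W[int(c[1]),int(c[0])])
E
```

```text
pics
{'t': 0.0, 'joint_pos': array([-1.265,  0.384,  0.044,  1.6  , -0.018,  1.161, -0.05 ]), 'joint_vel': array([ 0.   ,  0.001,  0.001, -0.   ,  0.001, -0.   ,  0.002]), 'joint_torque': array([  0.   , -43.347,   1.024, -24.951,   0.011,   0.011,  -0.   ]), 'ee_pos': array([0.255, 0.597, 0.23 ]), 'eef_rot': array([ 0.2  ,  0.98 , -0.001, -0.   ]), 'force': array([-1.08 ,  0.489, -0.024]), 'ft_torque': array([-0.041, -0.031, -0.024]), 'grip_force': 0.0, 'opening': 1.0028161799772235}
top [[-0.005 -0.993  0.122  0.413]
 [-1.     0.005  0.002  0.269]
 [-0.003 -0.122 -0.993  1.299]
 [ 0.     0.     0.     1.   ]] (np.float64(443.08950448598983), 282.05010271616504, 209.4526966766104)
case 0.87 [203.6, 183.6, 68.1, 66.5] ((0.5541446208953857, 0.40439891815185547), (0.19166199862957, 0.19591479003429413), 87.36907196044922, array([0.005, 0.069, 0.111]))
lid 0.76 [208.8, 185.2, 48.1, 63.3] ((0.548642635345459, 0.41033366322517395), (0.14882604777812958, 0.1723523885011673), 89.89250946044922, array([0.065, 0.069, 0.104]))
stone 0.68 [210.9, 202.1, 35.5, 14.8] ((0.5679383873939514, 0.41929
[... 703 characters left out ...]
scene [[ 0.444 -0.557  0.702 -0.25 ]
 [-0.896 -0.262  0.359 -0.114]
 [-0.015 -0.788 -0.615  0.8  ]
 [ 0.     0.     0.     1.   ]] (np.float64(519.8114926048223), 281.1908034590249, 213.36308914694405)
tray 0.61 [300.0, 236.2, 61.3, 60.8] ((0.5215312242507935, 0.18725061416625977), (0.1340472400188446, 0.1484365463256836), 4.6172332763671875, array([0.001, 0.005, 0.019]))
pointer 0.24 [285.1, 190.8, 19.2, 20.5] ((0.6984635591506958, 0.3317186236381531), (0.14360886812210083, 0.046463578939437866), 24.415935516357422, array([0.001, 0.024, 0.028]))
pointer_tip 0.19 [430.2, 252.8] [ 0.664 -0.018  0.013]
stone 0.64 [433.1, 252.3] [ 0.666 -0.024  0.013]
tray 0.7 [321.0, 267.0] [0.524 0.186 0.004]
```

```bash
python3 - <<'E'
import cv2,numpy as np
a=cv2.imread("pics/top.png");b=cv2.imread("pics/scene.png")
A=cv2.resize(a[150:300,150:400],(750,450),interpolation=cv2.INTER_CUBIC)
cv2.imwrite("pics/topc.png",A)
E
```

```text
(no output)
```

View pics/topc.png

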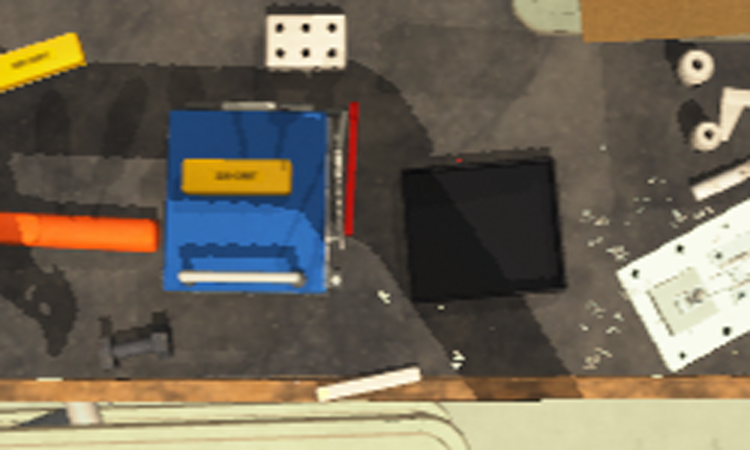

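View pics/scene.png

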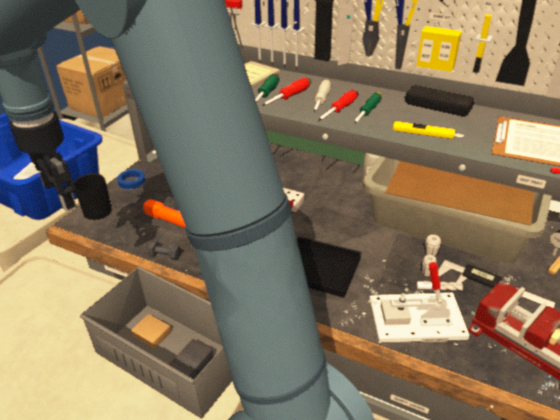

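The top crop shows the lid at about (165–327, 110–292), the stone near (237,176), the bar from (180,276) to (302,280), the red pointer near (350,170) and the tray near (483,228), right of the case. In the scene view the arm hides the case. Next I'll take a closer wrist view.

```bash
python3 - <<'E'
from h import *
np.set_printoptions(precision=3,suppress=True)
for y in (0,np.pi):
    print(y,inverse_kinematics([0.5,0.40,0.36],down(y)))
qs=[(y,inverse_kinematics([0.5,0.40,0.36],down(y))) for y in (0,np.pi)]
qs=[(abs(q[6]),y) for y,q in qs if q is not None]
y=min(qs)[1]; print("yaw",y)
move_pose([0.5,0.40,0.36],down(y)); s=sense(); p=read_camera("wrist"); save(p,"w1")
T=ext(p,s); W=cloud(p,T); np.savez("w1.npz",W=W,px=p["pixels"],T=T,K=K(p)); print(s["t"],T,np.array(p["tool_from_camera"]))
for t in ["case","lid","stone","tray","pointer"]:
    for d in masks_of(t,p)[:1]: print(t,round(d["score"],2),d["bbox"],rect(W,d["pixels"]))
for t in ["lid_bar","pointer_tip","stone","lid"]:
    for d in landmark_of(t,p)[:1]:
        c=d["centre"]; print(t,round(d["score"],2),c,W[int(c[1]),int(c[0])])
E
```

```text
0 [-1.034  0.296  0.377  1.472 -0.109  1.394 -0.653]
3.141592653589793 [-0.681  0.292 -0.074  1.453  0.021  1.398  2.386]
yaw 0
2.2833 [[ 1.     0.004  0.     0.498]
 [ 0.004 -0.962 -0.274  0.472]
 [-0.001  0.274 -0.962  0.502]
 [ 0.     0.     0.     1.   ]] [[ 0.    -0.962 -0.274  0.071]
 [ 1.    -0.     0.001 -0.   ]
 [-0.001 -0.274  0.962 -0.143]
 [ 0.     0.     0.     1.   ]]
case 0.61 [249.1, 84.3, 149.8, 176.3] ((0.5586813688278198, 0.3716185688972473), (0.26077762246131897, 0.20706339180469513), 88.88334655761719, array([0.066, 0.069, 0.11 ]))
lid 0.57 [251.0, 92.1, 142.8, 122.4] ((0.5617957711219788, 0.41201165318489075), (0.15128754079341888, 0.19868117570877075), 88.92871856689453, array([0.067, 0.069, 0.107]))
stone 0.77 [320.1, 109.7, 33.2, 82.6] ((0.5683891773223877, 0.4200650751590729), (0.0989931970834732, 0.03663521632552147), 89.5442123413086, array([0.086, 0.091, 0.092]))
tray 0.74 [247.3, 242.0, 90.4, 95.6] ((0.5207620859146118, 0.20902974903583527), (0.13440217077732086, 0.22097830474376678), 5.921642303466797, array([0.003, 0.005, 0.021]))
pointer 0.82 [284.2, 227.0, 98.0, 33.7] ((0.5754428505897522, 0.2892187237739563), (0.1311406046152115, 0.076820008456707), 7.8650994300842285, array([0.07 , 0.111, 0.155]))
lid_bar 0.81 [257.0, 158.8] [0.473 0.415 0.109]
pointer_tip 0.64 [286.6, 256.8] [0.506 0.315 0.155]
stone 0.8 [332.7, 151.1] [0.56  0.422 0.092]
lid 0.69 [382.1, 161.6] [0.628 0.406 0.068]
```

View pics/w1.png

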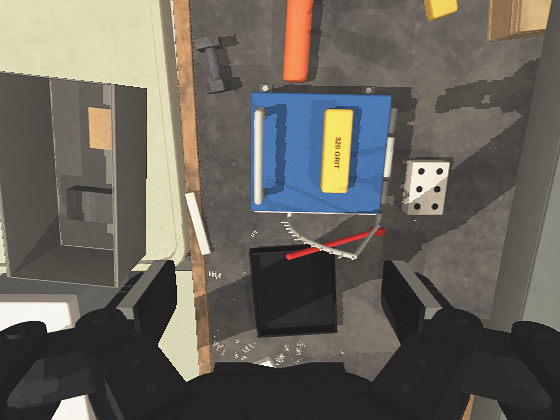

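The wrist view shows the bar at (258,155), the stone at (337,151), the pointer from (288,257) to (383,232) and the tray at (293,291). I'll work out the exact geometry from the saved clouds.

```bash
python3 - <<'E'
import numpy as np,cv2
np.set_printoptions(precision=4,suppress=True)
for n in ["w1","top"]:
    d=np.load(n+".npz"); W=d["W"]; hsv=cv2.cvtColor(d["px"],cv2.COLOR_RGB2HSV); H,S,V=[hsv[...,i] for i in range(3)]
    box=lambda x0,x1,y0,y1,z0,z1:(W[...,0]>x0)&(W[...,0]<x1)&(W[...,1]>y0)&(W[...,1]<y1)&(W[...,2]>z0)&(W[...,2]<z1)
    def line(m,t):
        P=W[m]; c=np.median(P,0); 
        for _ in range(3):
            c=P.mean(0); v=np.linalg.svd(P-c,full_matrices=False)[2][0]; r=np.linalg.norm((P-c)-np.outer((P-c)@v,v),axis=1); P=P[r<max(.004,2*np.median(r))]
        s=(P-c)@v; print(n,t,len(P),c,v,c+v*s.min(),c+v*s.max()); return c,v
    red=((H<8)|(H>172))&(S>150)&(V>60)
    c,v=line(red&box(.45,.68,.28,.34,.06,.2),"pointer"); print("angle",np.arctan2(abs(v[2]),np.hypot(v[0],v[1])))
    line(box(.44,.50,.35,.48,.1,.12),"bar")
    blue=(H>95)&(H<125)&(S>120)&box(.42,.72,.3,.52,.062,.074)
    P=W[blue][:,:2].astype(np.float32); print("lid",cv2.minAreaRect(P),np.median(W[blue][:,2]))
    y=(H>18)&(H<32)&(S>140)&box(.5,.64,.35,.5,.08,.1); r=cv2.minAreaRect(W[y][:,:2].astype(np.float32)); print("stone",r,np.median(W[y][:,2]))
    t=box(.4,.63,.08,.29,.012,.03); print("tray rim",cv2.minAreaRect(W[t][:,:2].astype(np.float32)),t.sum())
E
```

```text
w1 pointer 436 [0.5595 0.3151 0.1199] [-0.8098  0.0123  0.5865] [0.6369 0.3139 0.0638] [0.5073 0.3159 0.1577]
angle 0.626740195534428
w1 bar 746 [0.4735 0.4166 0.1085] [-0.0216 -0.9998 -0.0004] [0.4747 0.4692 0.1085] [0.4723 0.3601 0.1085]
lid ((0.5467760562896729, 0.4132436513900757), (0.14863590896129608, 0.16869181394577026), 88.99439239501953) 0.06861957538093216
stone ((0.5661155581474304, 0.4200874865055084), (0.09908126294612885, 0.031805671751499176), 89.308837890625) 0.09061991028103517
tray rim ((0.49337127804756165, 0.17415136098861694), (0.18978646397590637, 0.17762957513332367), 4.622246742248535) 1126
top pointer 103 [0.5666 0.312  0.1149] [-0.8129  0.0184  0.5821] [0.6336 0.3105 0.067 ] [0.5064 0.3134 0.1581]
angle 0.6212545557384613
top bar 136 [0.4726 0.415  0.1089] [-0.0242 -0.9997 -0.0018] [0.4738 0.4654 0.109 ] [0.4712 0.3581 0.1088]
lid ((0.5446492433547974, 0.412945419549942), (0.16969500482082367, 0.14863669872283936), 0.043465133756399155) 0.06891559615607923
stone ((0.5651302933692932, 0.418840229511261), (0.09717071801424026, 0.031349342316389084), 89.72518920898438) 0.09069302361638032
tray rim ((0.5073219537734985, 0.17467935383319855), (0.1605033129453659, 0.1738942712545395), 4.520901679992676) 306
```

```bash
python3 - <<'E'
from h import *
np.set_printoptions(precision=3,suppress=True)
o=down(-0.012); f0=None
move_gripper(0.75,40)
move_pose([0.566,0.420,0.17],o)
servo_line([0.566,0.420,0.085],velocity=0.12); f0=sense()["force"]
servo_line([0.566,0.420,0.072],velocity=0.05); s=sense(); print(s["t"],f0,s["force"],s["ee_pos"])
move_gripper(0.0,40); s=sense(); print(s["t"],s["opening"],s["grip_force"],s["force"])
servo_line([0.566,0.420,0.10],velocity=0.06); s=sense(); print(s["opening"],s["force"])
servo_line([0.566,0.420,0.29],velocity=0.2); s=sense(); print(s["t"],s["opening"],s["grip_force"],s["force"])
move_pose([0.522,0.187,0.27],down(0.08)); s=sense()
p=read_camera("wrist"); save(p,"w2"); W=cloud(p,ext(p,s))
for t in ["tray","stone"]:
    for d in masks_of(t,p)[:2]: print(t,round(d["score"],2),d["bbox"],rect(W,d["pixels"]))
print(s["t"],s["ee_pos"],s["opening"])
E
```

```text
5.225 [ 0.414  0.703 -1.04 ] [0.113 0.185 0.168] [0.566 0.42  0.071]
5.6083 0.36165770925993573 41.68310523033142 [-1.049 -0.638  0.936]
0.3644594372547492 [ 0.103  0.71  -1.79 ]
7.325 0.3629584354026062 41.44238233566284 [ 0.236 -1.174 -1.044]
tray 0.97 [218.3, 99.4, 121.3, 130.6] ((0.5228016972541809, 0.18820850551128387), (0.13738374412059784, 0.1559423953294754), 7.055647373199463, array([0.003, 0.005, 0.021]))
tray 0.48 [225.4, 2.1, 200.7, 61.9] ((0.5528102517127991, 0.33338087797164917), (0.18356364965438843, 0.05262630060315132), 0.701190710067749, array([0.008, 0.069, 0.162]))
stone 0.91 [237.3, 159.5, 84.2, 207.8] ((0.5282453298568726, 0.11194520443677902), (0.10153193771839142, 0.2555823028087616), 4.897604942321777, array([0.286, 0.288, 0.289]))
8.2667 [0.522 0.189 0.27 ] 0.36444624322318003
```

View pics/w2.png

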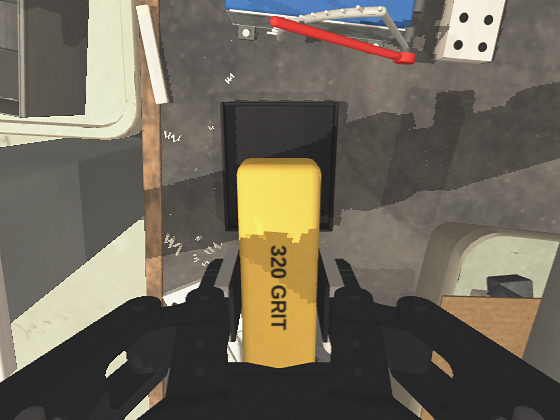

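The stone (237–321, 160–365) is held level and square, about 4 mm below the TCP, with the tray (220–338, 100–230) below it. I'll lower it until it touches.

```bash
python3 - <<'E'
from h import *
np.set_printoptions(precision=3,suppress=True)
x,y=0.522,0.187
servo_line([x,y,0.05],velocity=0.2); servo_line([x,y,0.014],velocity=0.06); wait(0.15)
f0=np.mean([sense()["force"][2]]); z=0.014
while z>0.004:
    z-=0.001; servo_line([x,y,z],velocity=0.02); fz=sense()["force"][2]
    if fz-f0>4: break
print(z,f0,fz,sense()["ee_pos"])
move_gripper(0.62,40); s=sense(); print(s["t"],s["opening"],s["force"])
servo_line([x,y,0.06],velocity=0.1); servo_line([x,y,0.27],velocity=0.25)
s=sense(); p=read_camera("wrist"); save(p,"w3"); W=cloud(p,ext(p,s))
for t in ["tray","stone"]:
    for d in masks_of(t,p)[:1]: print(t,round(d["score"],2),d["bbox"],rect(W,d["pixels"]))
print(s["t"])
E
```

```text
0.007999999999999997 -1.0418422492349753 4.660899513670418 [0.522 0.187 0.009]
12.4083 0.6202532740104378 [-0.037 -0.01  -1.04 ]
tray 0.92 [222.7, 96.6, 117.1, 132.8] ((0.5224077701568604, 0.18616393208503723), (0.13610397279262543, 0.158819779753685), 4.480776309967041, array([0.004, 0.005, 0.021]))
stone 0.78 [264.0, 124.2, 30.4, 90.7] ((0.5228379368782043, 0.1833283007144928), (0.03356820344924927, 0.1074950322508812), 5.317879676818848, array([0.025, 0.027, 0.028]))
14.0667
```

View pics/w3.png

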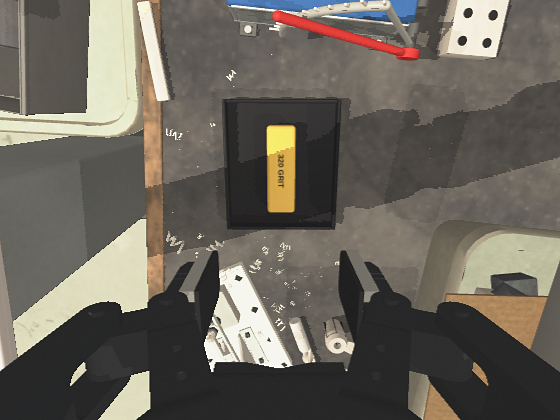

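The stone lies flat in the tray (267–297, 125–213) with its top at 27 mm. Next I'll take the bar, and lift along the arc.

```bash
cat >> h.py <<'E'
YAW=-0.018; U=np.array([np.cos(YAW),np.sin(YAW),0]); ZB=-0.018
BAR=np.array([0.4733,0.414,0.104]); HIN=BAR+0.158*U-[0,0,0.040]
def bar_at(th):  # bar centre with the lid at th
    r,h=-0.158,0.040
    return HIN+U*(r*np.cos(th)+h*np.sin(th))+np.array([0,0,-r*np.sin(th)+h*np.cos(th)])
E
python3 - <<'E'
from h import *
np.set_printoptions(precision=3,suppress=True)
o=down(YAW); D=np.array([0,0,ZB])
servo_line([0.522,0.187,0.30],velocity=0.2)
move_pose(BAR+[0,0,0.15],o); 
servo_line(BAR+D+[0,0,0.03],velocity=0.2); servo_line(BAR+D,velocity=0.08)
s=sense(); print(s["t"],s["force"],s["ee_pos"])
move_gripper(0.0,60); s=sense(); print(s["opening"],s["grip_force"],s["force"],s["ee_pos"])
for th in (0.06,0.13):
    servo_line(bar_at(th)+D,velocity=0.05); s=sense(); print(th,s["t"],s["opening"],s["force"],s["ee_pos"]-bar_at(th)-D)
E
```

```text
16.825 [-0.105  0.019  0.077] [0.473 0.414 0.085]
0.0857965278962054 58.45128536224365 [-0.418  0.145  1.294] [0.474 0.414 0.087]
0.06 17.65 0.09240089427592066 [ 2.751  3.487 -6.433] [ 0.  0. -0.]
0.13 18.025 0.08987690631299106 [ 2.755  2.164 -5.479] [-0.  0. -0.]
```

```bash
cat >> h.py <<'E'
def lidfit(n,p,T):
    W=cloud(p,T); hsv=cv2.cvtColor(p["pixels"],cv2.COLOR_RGB2HSV); H,S,V=[hsv[...,i] for i in range(3)]
    A=R.from_euler("z",-YAW).as_matrix(); L=(W-HIN)@A.T  # case axes, origin on hinge
    b=lambda y0,y1:(L[...,0]>-.2)&(L[...,0]<.02)&(L[...,1]>y0)&(L[...,1]<y1)&(L[...,2]>-.01)&(L[...,2]<.2)
    def fit(m,t):
        P=L[m][:,[0,2]]
        if len(P)<15: print(n,t,len(P)); return
        for _ in range(6):
            c=P.mean(0); v=np.linalg.svd(P-c,full_matrices=False)[2][0]; r=np.abs((P-c)@[-v[1],v[0]]); P=P[r<max(.0025,2*np.median(r))]
        a=np.arctan2(-v[1]*np.sign(v[0]),abs(v[0])); print(n,t,len(P),"angle %.4f"%a,"extent %.3f..%.3f"%(P[:,0].min(),P[:,0].max()),"offset from hinge %.4f"%(c[0]*np.sin(a)+c[1]*np.cos(a)))
    fit((H>95)&(H<125)&(S>120)&(V>40)&b(-.08,.08),"lid")
    fit(((H<8)|(H>172))&(S>150)&(V>60)&b(-.115,-.085),"pointer")
E
python3 - <<'E'
from h import *
np.set_printoptions(precision=3,suppress=True)
D=np.array([0,0,ZB])
for th in np.arange(0.21,0.58,0.08):
    servo_line(bar_at(th)+D,velocity=0.06)
s=sense(); print(th,s["t"],s["opening"],s["grip_force"],s["force"],s["ee_pos"]-bar_at(th)-D)
wait(0.3); s=sense()
p=read_camera("wrist"); save(p,"w4"); lidfit("wrist",p,ext(p,s))
p=read_camera("top"); save(p,"t4"); lidfit("top",p,ext(p))
E
```

```text
0.5299999999999999 19.8583 0.08833600750628537 58.41648459434509 [-6.204  1.865 -2.291] [-0.003  0.    -0.   ]
wrist lid 38958 angle 0.4988 extent -0.149..0.001 offset from hinge 0.0049
wrist pointer 80 angle 0.6011 extent -0.039..0.010 offset from hinge 0.0051
top lid 862 angle 0.5043 extent -0.148..-0.002 offset from hinge 0.0045
top pointer 76 angle 0.6234 extent -0.124..0.008 offset from hinge 0.0042
```

View pics/w4.png

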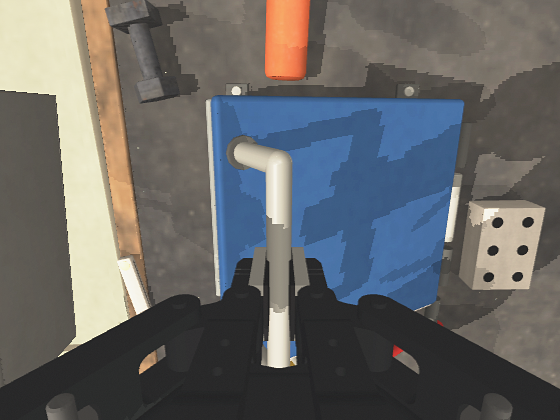

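The wrist view shows the bar (280,160–360) gripped and the lid up, with nothing blocking it. The lid lags the command slightly, at about 0.50 against 0.53. I'll raise it the rest of the way and correct.

```bash
python3 - <<'E'
from h import *
np.set_printoptions(precision=3,suppress=True)
D=np.array([0,0,ZB])
for th in (0.59,0.65):
    servo_line(bar_at(th)+D,velocity=0.05)
wait(0.4); s=sense(); print(th,s["t"],s["opening"],s["grip_force"],s["force"],s["ee_pos"]-bar_at(th)-D)
p=read_camera("wrist"); lidfit("wrist",p,ext(p,s))
p=read_camera("top"); lidfit("top",p,ext(p))
E
```

```text
0.65 21.3417 0.08708198981159761 58.620126843452454 [-7.882  0.052 -0.675] [-0.004  0.    -0.   ]
wrist lid 34807 angle 0.6116 extent -0.139..0.001 offset from hinge 0.0048
wrist pointer 1
top lid 716 angle 0.6169 extent -0.138..-0.002 offset from hinge 0.0043
top pointer 83 angle 0.6319 extent -0.125..0.001 offset from hinge 0.0038
```

```bash
python3 - <<'E'
from h import *
np.set_printoptions(precision=3,suppress=True)
for n in ("w1","top"):
    W=np.load(n+".npz")["W"]; px=np.load(n+".npz")["px"]; hsv=cv2.cvtColor(px,cv2.COLOR_RGB2HSV); H,S=hsv[...,0],hsv[...,1]
    m=(H>95)&(H<125)&(S>120)&(W[...,0]>.46)&(W[...,0]<.63)&(W[...,1]>.34)&(W[...,1]<.48)&(W[...,2]>.062)&(W[...,2]<.074)
    P=W[m]; print(n,"flat lid slope",-np.polyfit(P[:,0],P[:,2],1)[0])
D=np.array([0,0,ZB]); th=0.663
servo_line(bar_at(th)+D,velocity=0.03)
wait(0.5); s=sense(); print(th,s["t"],s["opening"],s["grip_force"],s["force"],s["ee_pos"]-bar_at(th)-D)
for i in range(2):
    s=sense(); p=read_camera("wrist"); lidfit("wrist",p,ext(p,s))
    p=read_camera("top"); lidfit("top",p,ext(p))
save(p,"t5"); c=p["pixels"][150:300,150:400]; cv2.imwrite("pics/t5c.png",cv2.resize(c[...,::-1],(750,450),interpolation=cv2.INTER_CUBIC))
E
```

```text
w1 flat lid slope -0.003269981022868255
top flat lid slope -0.00196979580877778
0.663 22.1917 0.0902130414106048 58.606789112091064 [-9.681  1.138 -1.046] [-0.004  0.    -0.   ]
wrist lid 34459 angle 0.6225 extent -0.137..0.001 offset from hinge 0.0048
wrist pointer 1
top lid 725 angle 0.6261 extent -0.138..-0.002 offset from hinge 0.0043
top pointer 83 angle 0.6264 extent -0.124..0.002 offset from hinge 0.0036
wrist lid 34464 angle 0.6225 extent -0.137..0.001 offset from hinge 0.0048
wrist pointer 1
top lid 715 angle 0.6251 extent -0.138..-0.002 offset from hinge 0.0045
top pointer 86 angle 0.6334 extent -0.122..0.008 offset from hinge 0.0036
```

View pics/t5c.png

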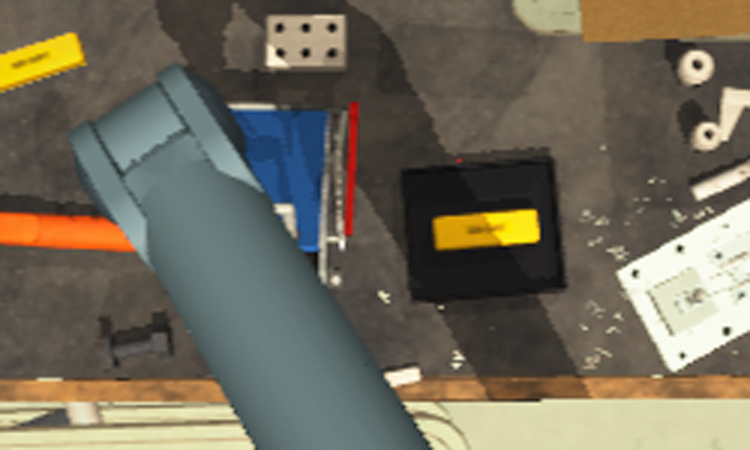

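The crop shows the stone in the tray (434–540, 210–250), the red pointer unmoved (350,105–235) and the other items in place. The lid measures about 0.625 and the pointer about 0.626, and the lid is steady. I'll hand it in.

```bash
python3 - <<'E'
from h import *
print(sense()["t"], job_done())
E
```

```text
the job is handed in; nothing more can be done
22.3917 None
```

The stone lies flat in the black tray, and the lid is held steady by its bar at about 0.625 rad, in line with the pointer at about 0.626 rad; the job was handed in at 22.4 s (no verdict came back).

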